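Load a tea tin into the sloped feeder

TASK

Stand the blue-lidded tin flat in the open bay at the top of the sloped tin feeder and let go of it; then push it down the slope, past the springy side cheek and under the green hood, until it presses on the sprung stop hidden in there and the stop gives a few millimetres. Keep that gentle pressure for half a second without driving the stop back to the end of its travel, then draw back and leave the tin resting against the stop. Leave the yellow-lidded tin, the mug and the tomato where they are.

Things in the scene. Friction and masses are not known exactly. Their poses are not given: they have to be found in the camera images.
- blue_tin: round steel tea tin with a blue lid, diameter 60 mm, height 32 mm, about 0.3 kg, standing on the worktop at the start; origin at the centre of its underside, z up through the lid. To be loaded. It and the yellow tin may stand in either place.
- yellow_tin: the same tin with a yellow lid, same size and origin; a bystander, leave it alone
- chute: Fixed tin feeder (sizes in mm): aluminium lane sloping down at 15 degrees on a wooden base 290 x 120. Origin on the worktop under the bay centre; frame level: x horizontal, downhill; y left when looking downhill; z up. Lane floor 80 above origin, falling 0.268 per unit x. All 'downhill' distances are along the slope from the bay. A tin set on it does not slide by itself.
- bay (a point): Point on the lane floor at the centre of the loading bay; the tin's underside centre belongs here, within 25 along the slope, at set-down. The lane's head is open, 50 uphill of here. Side walls are 16 high, 82 apart until 28 downhill, narrowing to 64 apart at 58 downhill, straight from there on.
- cheek_mark (a point): Point on the lane floor's centre line, 85 downhill of the bay, abreast of a white, rounded spring cheek that stands out of the left wall (black housing, 20 high, outside the wall). It rubs on the tin while the tin's centre is 60 to 110 downhill; pushing past it takes up to about 8 N in all. It is not the stop.
- hood_edge (a point): Point on the lane floor's centre line under the uphill edge of the green hood, 150 downhill of the bay. The hood runs to 235 downhill; underside 42 above the lane floor, top 48, outside width 87. A tin slides in under it; at the stop the tin's uphill part still stands out of it.
- gate (a joint): How far the hidden stop is pushed in, m: 0 free, hard end 0.012; spring 800 N/m, no preload (3 mm 2.4 N, 10 mm 8 N, on top of 0.5 to 2 N drag of the tin). It is a steel plate across the lane, to 29 above the floor. It is reset each time: its face stands unseen anywhere from 165 to 195 downhill of the bay (tin centre 135 to 165 at touch).
- mug: white spotted mug, 82 mm across, 91 mm high, a bystander; origin at its underside
- tomato: tomato, 70 mm across, a bystander; origin at its underside

How it is judged:
On the way, in this order (a step that is already met when the one before it is completed fails the run):
1. the blue tin stands flat in the loading bay, let go and still (x of blue_tin in the frame of chute between -0.028 and 0.032 m and z of blue_tin in the frame of chute between 0.065 and 0.092 m and angle between blue_tin's own z axis and vertical between 0.2 and 0.32 rad and contact force between the fingers and blue_tin below 0.1 N and linear speed of blue_tin below 0.02 m/s), for 0.2 s.
2. the tin is pushed down the lane and presses the stop in by at least 2 mm for a moment (value of joint gate above 0.002 m and x of blue_tin in the frame of chute above 0.12 m and contact force between any of the fingers, the arm and blue_tin above 0.5 N), for 0.3 s.
At the end, for the whole second after the job is handed in: the blue tin lies flat in the lower lane (its centre 120 to 180 mm ahead of the feeder's origin, within 8 mm of the centre line, lying flat on the slope), still and untouched, resting against the stop so that the stop stays pushed in by more than 0.5 mm (value of joint gate above 0.0005 m and x of blue_tin in the frame of chute between 0.12 and 0.18 m and y of blue_tin in the frame of chute between -0.008 and 0.008 m and angle between blue_tin's own z axis and vertical between 0.2 and 0.32 rad and linear speed of blue_tin below 0.01 m/s).
It fails at once if the stop is driven back more than 10.5 mm, to the end of its travel (value of joint gate above 0.0105 m).
It fails at once if the yellow tin, the mug or the tomato is shifted by more than 20 mm (distance of any of yellow_tin, mug, tomato from where it was at the start of the episode above 0.02 m).
It also fails if it takes over 58 s, if anything falls off the work surface, if the arm or the gripper's body presses on something with over 40 N, if the wrist force passes 120 N, or if a joint passes its speed limit or range.

ROBOT

A 6-joint arm with a two-finger parallel gripper is mounted at the origin on a cart in front of the work surface, level with it; the furniture and walls round the work are solid. World frame = base frame: x ahead of the robot, y to its left, z up, the work surface at z = 0. Lengths are in m, angles in rad, forces in N, time in s.
With the tool pointing down it reaches from about 0.25 to 0.725 m from the base axis. Payload 4 kg.
Tool frame: the origin (TCP) lies at the very end of the fingers, on their centre line; the grasp point (between the pads) lies 19 mm behind it; x points along the fingers, z is the direction in which the jaws open and shut, and the axes are right-handed (so a half turn about x gives the same grasp; the last joint's range is limited). The gripper opens to 85 mm and grips with 20 to 120 N. Pads are 22 mm wide; open, the fingers measure 114 mm over their backs; the gripper's body (76 mm by 85 mm) begins 54 mm behind the grasp point. The pads swing forward as they close: fully open they stand 13 mm farther back than shut.
Start: joints at [-1.158, 0.241, 0.005, 1.335, 0, 1.571], TCP at [0.201, -0.458, 0.231] pointing down, gripper open.
Joint ranges: [-2.72, 2.72], [-1.05, 1.87], [-1.09, 1.28], [-1.99, 2.15], [-1.42, 1.44], [-3.14, 3.14]. Speed limits (rad/s): [2.79, 2.79, 3.14, 3.14, 3.14, 3.14].

INTERFACE

Orientations are given as a unit quaternion [x, y, z, w].
In Python, from workcell import bot gives the robot as it stands.
- The arm moves only by the tool step_arm, never from a script. Its argument "series" is a list of rows, each an object of numbers: "x", "y", "z": the shift along the world's x, y, z in cm; "twist": the turn about the world's z in degrees; "jaw": the finger opening in cm, from 0 to 8.54. In form: [{"x": .., "y": .., "z": .., "twist": .., "jaw": ..}, ...]. A call has 1 to 10 rows; each row is the pose to reach, as a shift and turn from the pose measured when the call began; what a row does not reach only later rows make up. A row lasts 1/12 s, in which the tool goes at most 41.7 mm and 7.16 degrees, less where a joint would pass 70% of its speed; a pose out of reach is approached as far as the arm can. A call with a gripper value outside its range is refused whole. The fingers move at their own pace and stop on an object; the grip force is fixed at half the most. Time passes only in rows, so rows that repeat a pose let the fingers close. It gives the time, the measured TCP pose, the force and the opening at its end, in the units of the state.
- bot.get_obs(): the state, without advancing time (a new reading comes with each control period).
- bot.camera(name): name is "scene" or "top"; returns (picture, depth): 480x640x3 uint8, red, green, blue; 480x640 float32, m along the optical axis (not along the pixel's ray), 0 where there is no reading.
- bot.camera_info(name): a dict with "camera_matrix" (3x3 intrinsics, pixels), "D" ([k1, k2, p1, p2, k3] as OpenCV has them; the pictures are not rectified), "R" (3x3) and "t" (3): a world point X has camera coordinates R X + t. Camera axes: x right, y down, z forward; pixel columns grow to the right and rows downward; lengths in m; the calibration is good to about 2 mm. A picture is of the moment at which its call begins. camera_info takes no time and is no camera call.
- bot.job_done(): hands the job in, once; it reports no verdict.
The state is a dict: "clock": time; "joint_pos": joint angles; "joint_vel": joint speeds; "tau": joint torques, N m; "eef_pos": TCP position; "tool_rot": TCP orientation; "ft_force": force on the tool from outside, world axes, zero at the start; "ft_torque": the same for the moment, N m; "grip_width": finger opening in m.
Only numpy, scipy, OpenCV 4.12 (cv2) and the standard library are available. Lean on these libraries where they do the work, as an engineer would, in place of code of your own. Each camera call takes 0.05 s, during which the arm holds its last target.

## Working session

There is one attempt and no reset: what is moved stays moved. The work goes in short steps, Python scripts to look and compute and a tool call to move; the robot and the scene stay as the last step left them, time stands still between calls to the robot, and variables do not carry over. Pictures are saved under pics/ and viewed, and the job is handed in when it is done.

Besides the shell and the picture viewer there is one more tool, called after "Request:" as name(argument=value, ...) on one line, values as JSON. step_arm: Moves the arm, as the interface text tells. Its arguments: {"type":"object","properties":{"series":{"type":"array","items":{"type":"object","properties":{"x":{"type":"number"},"y":{"type":"number"},"z":{"type":"number"},"twist":{"type":"number"},"jaw":{"type":"number"}}}}},"required":["series"]}

```bash
mkdir -p pics; ls; python3 - <<'E'
from workcell import bot
import cv2,numpy as np
o=bot.get_obs()
for k in o: print(k,np.round(o[k],4))
for n in ("scene","top"):
    p,d=bot.camera(n); cv2.imwrite(f"pics/{n}0.png",p[:,:,::-1]); np.savez(f"{n}0.npz",p=p,d=d)
    i=bot.camera_info(n); print(n,{k:np.round(v,4).tolist() for k,v in i.items()})
E
```

```text
pics
clock 0.0
joint_pos [-1.158   0.2414  0.0037  1.3352 -0.      1.5708]
joint_vel [-0.0012  0.0005 -0.0002  0.0004  0.0008  0.0001]
tau [ 9.00000e-04 -3.72317e+01  2.52408e+01  1.68000e-02 -0.00000e+00
 -0.00000e+00]
eef_pos [ 0.2003 -0.4574  0.2304]
tool_rot [ 0.3873  0.5925 -0.3865  0.5912]
ft_force [-0.9582  0.3945  0.0184]
ft_torque [-0.0007 -0.0115 -0.0222]
grip_width 0.0856
scene {'camera_matrix': [[586.364, 0.0, 305.5726], [0.0, 586.364, 238.1244], [0.0, 0.0, 1.0]], 'D': [-0.0691, 0.0, 0.0, 0.0, 0.0], 'R': [[-0.9286, -0.371, 0.0128], [-0.3061, 0.7457, -0.5918], [0.21, -0.5535, -0.8059]], 't': [0.4175, 0.3505, 1.2974]}
top {'camera_matrix': [[441.0371, 0.0, 319.4446], [0.0, 441.0371, 235.5256], [0.0, 0.0, 1.0]], 'D': [-0.0832, 0.0, 0.0, 0.0, 0.0], 'R': [[-0.0059, -0.9999, 0.0161], [-0.994, 0.0041, -0.1091], [0.109, -0.0167, -0.9939]], 't': [-0.1776, 0.5338, 1.2125]}
```

View pics/scene0.png

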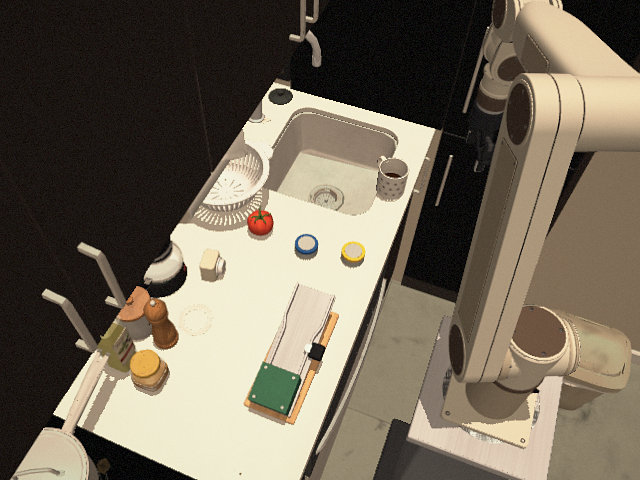

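View pics/top0.png

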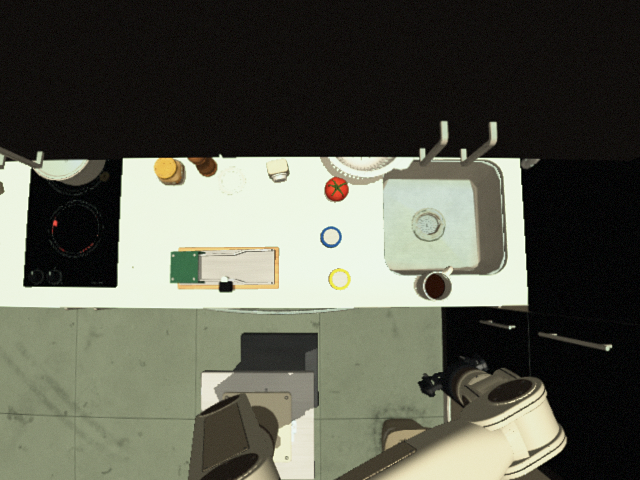

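Scene: chute in the top view around (225,266), downhill to the left (+y), with the hood at (185,266) and the black cheek housing at (226,284). Blue tin is at (331,237) and yellow at (340,279). The mug is far right and the tomato is at (336,189).

```bash
cat > h.py <<'E'
import numpy as np,cv2
from workcell import bot
def cam(n,save=None):
    p,d=bot.camera(n)
    if save: cv2.imwrite(f"pics/{save}.png",p[:,:,::-1])
    return p,d
def cloud(n,d):
    i=bot.camera_info(n);K=np.array(i["camera_matrix"]);D=np.array(i["D"]);R=np.array(i["R"]);t=np.array(i["t"])
    h,w=d.shape; v,u=np.mgrid[:h,:w]
    q=cv2.undistortPoints(np.stack([u,v],-1).reshape(-1,1,2).astype(np.float64),K,D).reshape(h,w,2)
    P=np.dstack([q[...,0]*d,q[...,1]*d,d])
    return (P-t)@R   # R^T(P-t)
def proj(n,X):
    i=bot.camera_info(n)
    return cv2.projectPoints(np.atleast_2d(np.array(X,float)),cv2.Rodrigues(np.array(i["R"]))[0],np.array(i["t"]),np.array(i["camera_matrix"]),np.array(i["D"]))[0].reshape(-1,2)
def ray(n,u,v,z):
    i=bot.camera_info(n);R=np.array(i["R"]);t=np.array(i["t"])
    q=cv2.undistortPoints(np.array([[[u,v]]],float),np.array(i["camera_matrix"]),np.array(i["D"])).ravel()
    c=-R.T@t; r=R.T@np.array([q[0],q[1],1]); return c+r*(z-c[2])/r[2]
E
python3 - <<'E'
from h import *
for n in ("scene","top"):
    f=np.load(n+"0.npz");p,d=f["p"],f["d"];X=cloud(n,d)
    hsv=cv2.cvtColor(p,cv2.COLOR_RGB2HSV);H,S,V=cv2.split(hsv)
    print(n)
    ws=(X[...,0]>.25)&(X[...,0]<.8)&(abs(X[...,1])<.7)&(d>0)
    for nm,(a,b) in dict(blue=(100,125),yellow=(22,32),green=(60,95),orange=(8,20)).items():
        m=ws&(H>=a)&(H<=b)&(S>90)&(V>60)
        k,l,st,ce=cv2.connectedComponentsWithStats(m.astype(np.uint8))
        for j in range(1,k):
            if st[j,4]<40: continue
            Q=X[l==j]; uv=np.argwhere(l==j)
            c,r=cv2.minEnclosingCircle(uv[:,::-1].astype(np.float32))
            print(nm,st[j].tolist(),"med",np.round(np.median(Q,0),4),"min",np.round(Q.min(0),3),"max",np.round(Q.max(0),3),"lid",np.round(ray(n,c[0],c[1],.032),4))
E
python3 - <<'E'
import cv2
p=cv2.imread('pics/top0.png');cv2.imwrite('pics/topc.png',cv2.resize(p[225:305,155:365],None,fx=3.8,fy=3.8,interpolation=cv2.INTER_CUBIC))
p=cv2.imread('pics/scene0.png');cv2.imwrite('pics/scenec.png',cv2.resize(p[220:430,230:390],None,fx=2.8,fy=2.8,interpolation=cv2.INTER_CUBIC))
E
```

```text
scene
blue [295, 234, 23, 20, 153] med [ 0.5284 -0.1989  0.0318] min [ 0.503 -0.24   0.024] max [ 0.561 -0.176  0.042] lid [ 0.5314 -0.2064  0.032 ]
yellow [342, 241, 24, 20, 155] med [ 0.4134 -0.238   0.0312] min [ 0.384 -0.286 -0.006] max [ 0.449 -0.203  0.037] lid [ 0.4135 -0.2362  0.032 ]
yellow [100, 323, 30, 49, 512] med [0.777  0.2659 0.1612] min [0.631 0.224 0.024] max [0.8   0.366 0.478] lid [0.8177 0.2229 0.032 ]
green [249, 363, 51, 51, 904] med [0.4463 0.1909 0.0758] min [0.403 0.152 0.059] max [0.488 0.233 0.091] lid [0.4523 0.1774 0.032 ]
orange [342, 254, 23, 9, 53] med [ 0.4048 -0.2071  0.0282] min [ 0.383 -0.234  0.02 ] max [ 0.436 -0.2    0.035] lid [ 0.4089 -0.2197  0.032 ]
orange [129, 291, 49, 58, 1290] med [0.7336 0.1608 0.1013] min [0.713 0.102 0.001] max [0.8   0.18  0.172] lid [0.771 0.127 0.032]
orange [319, 312, 20, 36, 324] med [ 0.3967 -0.0122  0.0102] min [ 0.381 -0.064 -0.   ] max [0.409 0.067 0.083] lid [ 3.918e-01 -3.000e-04  3.200e-02]
orange [117, 329, 10, 19, 66] med [0.7713 0.2369 0.1404] min [0.768 0.217 0.121] max [0.773 0.257 0.156] lid [0.8235
[... 809 characters left out ...]
0.09 ] lid [0.4469 0.1986 0.032 ]
orange [188, 157, 29, 20, 331] med [0.7214 0.1345 0.0622] min [0.629 0.044 0.002] max [0.754 0.165 0.481] lid [0.7402 0.1575 0.032 ]
orange [158, 159, 26, 25, 258] med [0.6981 0.2209 0.0604] min [0.683 0.212 0.018] max [0.743 0.266 0.089] lid [0.718  0.2461 0.032 ]
orange [179, 247, 34, 2, 45] med [0.5008 0.1675 0.0085] min [0.5   0.128 0.003] max [0.504 0.222 0.016] lid [0.4989 0.1687 0.032 ]
orange [224, 247, 55, 42, 279] med [ 0.4771 -0.051   0.0085] min [ 0.386 -0.062  0.001] max [0.504 0.093 0.092] lid [0.445  0.0115 0.032 ]
orange [178, 284, 39, 5, 94] med [0.3924 0.1899 0.0086] min [0.387 0.114 0.002] max [0.398 0.223 0.014] lid [0.3939 0.1623 0.032 ]
```

View pics/topc.png

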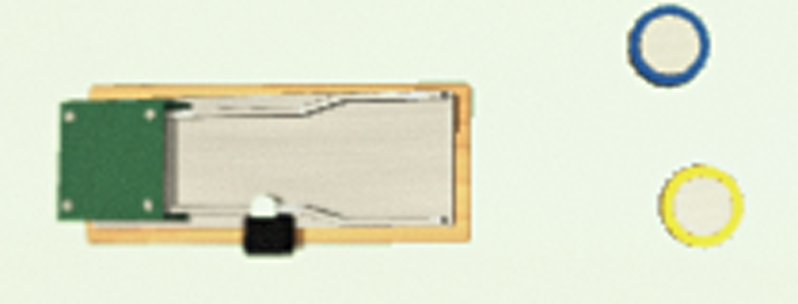

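View pics/scenec.png

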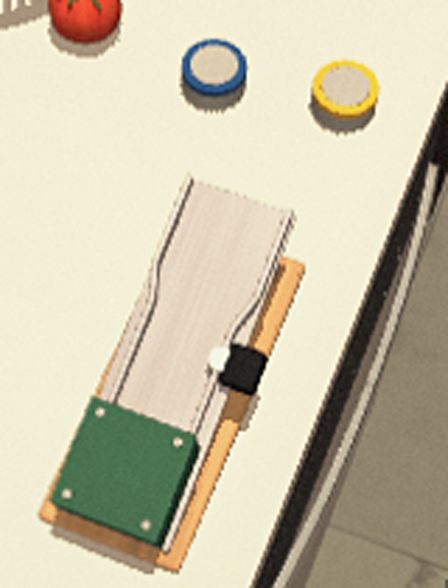

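```bash
python3 - <<'E'
from h import *
from scipy.optimize import least_squares
for n in ("scene","top"):
    f=np.load(n+"0.npz");p,d=f["p"],f["d"];X=cloud(n,d)
    m=(d>0)&(X[...,0]>.40)&(X[...,0]<.49)&(X[...,1]>-.05)&(X[...,1]<.14)&(X[...,2]>.03)&(X[...,2]<.12)
    Q=X[m]
    # lane floor plane robust
    inl=(abs(Q[:,0]-.446)<.022)
    q=Q[inl]; A=np.c_[q[:,:2],np.ones(len(q))]
    r=least_squares(lambda c:A@c-q[:,2],[0,-.268,.08],loss="soft_l1",f_scale=.001)
    print(n,"floor z=%.4f x + %.4f y + %.4f"%tuple(r.x),"rms",np.median(abs(r.fun)))
    # hood top
    hsv=cv2.cvtColor(p,cv2.COLOR_RGB2HSV)
    g=(hsv[...,0]>=60)&(hsv[...,0]<=95)&(hsv[...,1]>90)&(d>0)&(X[...,1]>.1)&(X[...,1]<.3)&(X[...,2]>.055)
    G=X[g];(c,s,a)=cv2.minAreaRect(G[:,:2].astype(np.float32));print("hood",c,s,a, G[:,2].min(),G[:,2].max())
    # base rectangle
    B=X[(d>0)&(X[...,0]>.36)&(X[...,0]<.53)&(X[...,1]>-.1)&(X[...,1]<.27)&(X[...,2]>.006)&(X[...,2]<.14)]
    print("base",cv2.minAreaRect(B[:,:2].astype(np.float32)),np.percentile(B,[.5,99.5],axis=0).round(4).tolist())
    # profile across lane at several y
    for y in (-.03,.0,.03,.06):
        s=X[(d>0)&(abs(X[...,1]-y)<.004)&(X[...,0]>.37)&(X[...,0]<.52)]; s=s[np.argsort(s[:,0])]
        print(y,[(round(a*1000),round(b*1000)) for a,_,b in s[::max(1,len(s)//28)]])
E
```

```text
scene floor z=0.0131 x + -0.2639 y + 0.0723 rms 0.0017264906375587807
hood (0.5194323658943176, 0.2084474414587021) (0.2518789768218994, 0.09378181397914886) 12.176192283630371 0.055165765777327395 0.7763853769774045
base ((0.4432324767112732, 0.08643900603055954), (0.1664419174194336, 0.35856014490127563), 0.13514739274978638) [[0.3801, -0.0532, 0.0063], [0.5057, 0.2327, 0.1022]]
-0.03 [(371, 2), (379, -1), (383, -3), (388, 4), (393, 8), (396, 12), (400, 89), (403, 9), (406, 23), (409, 82), (414, 88), (420, 83), (424, 89), (428, 83), (432, 90), (438, 86), (442, 86), (448, 81), (452, 85), (459, 83), (463, 91), (466, 87), (470, 88), (479, 83), (482, 89), (486, 85), (488, 101), (491, 104), (514, -3)]
0.0 [(370, -2), (376, 0), (382, 0), (387, -2), (389, 11), (395, 13), (399, 80), (401, 94), (403, 12), (405, 93), (409, 77), (414, 81), (418, 76), (422, 80), (426, 70), (431, 76), (435, 78), (439, 80), (442, 81), (448, 77), (453, 79), (458, 80), (462, 78), (467, 78), (470, 82), (475, 78), (480, 79), (484, 73), (488, 83), (489, 90), (511, -4), (518, 2)]
0.03 [(371, -2), (378, -4), (385, -1),
[... 1674 characters left out ...]
86), (491, 94), (503, 12), (507, -4), (512, 1), (518, 0)]
0.03 [(372, -2), (375, 3), (381, -4), (387, 9), (392, 8), (398, 73), (403, 88), (406, 73), (411, 69), (417, 69), (419, 69), (425, 68), (430, 72), (433, 66), (438, 66), (444, 67), (449, 72), (454, 71), (457, 67), (463, 66), (468, 68), (474, 67), (481, 74), (484, 80), (489, 84), (500, 8), (507, 2), (513, -2), (518, 2)]
0.06 [(372, -5), (376, 66), (381, 1), (384, 67), (387, 65), (390, 71), (393, 69), (395, 68), (398, 78), (403, 73), (406, 60), (414, 60), (420, 60), (428, 63), (433, 62), (439, 61), (444, 57), (450, 60), (455, 61), (463, 62), (469, 60), (474, 62), (478, 78), (485, 63), (491, 63), (500, 12), (507, -1), (513, -2), (519, -2)]
```

```bash
cat > ov.py <<'E'
from h import *
import sys
def overlay(n,p,x0,y0,yaw,tins=(),out="ov"):
    im=cv2.resize(p[:,:,::-1],None,fx=4,fy=4,interpolation=cv2.INTER_CUBIC)
    c,s=np.cos(yaw),np.sin(yaw)
    def W(s_,l,h): # slope coords
        X=s_*np.cos(.2618)+h*np.sin(.2618); Z=.08-s_*np.sin(.2618)+h*np.cos(.2618)
        return (x0+c*X-s*l, y0+s*X+c*l, Z)
    def pl(P,col):
        q=(proj(n,P)*4+2).astype(int); cv2.polylines(im,[q.reshape(-1,1,2)],False,col,1,cv2.LINE_AA)
    e=.0435
    pl([W(.15,e,.048),W(.235,e,.048),W(.235,-e,.048),W(.15,-e,.048),W(.15,e,.048)],(0,0,255))
    for g in(1,-1): pl([W(-.05,g*.041,.016),W(.028,g*.041,.016),W(.058,g*.032,.016),W(.15,g*.032,.016)],(255,0,255))
    pl([W(-.05,.041,0),W(-.05,-.041,0)],(255,0,255))
    for (a,b) in tins:
        t=np.linspace(0,2*np.pi,60)
        for z in(.032,0): pl(np.c_[a+.03*np.cos(t),b+.03*np.sin(t),np.full(60,z)],(0,0,255))
    q=proj(n,[(.45,.08,.05)] if n=="scene" else [(.45,.02,.05)])[0]*4
    u,v=int(q[0]),int(q[1]); 
    w=(400,300)
    cv2.imwrite(f"pics/{out}.png",im[max(0,v-w[1]):v+w[1],max(0,u-w[0]):u+w[0]])
if __name__=="__main__":
    for n in("scene","top"):
        p=np.load(n+"0.npz")["p"]; overlay(n,p,.4455,-.010,np.pi/2,[(.5295,-.2115),(.411,-.235)],"ov_"+n)
E
python3 ov.py
```

```text
(no output)
```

View pics/ov_top.png

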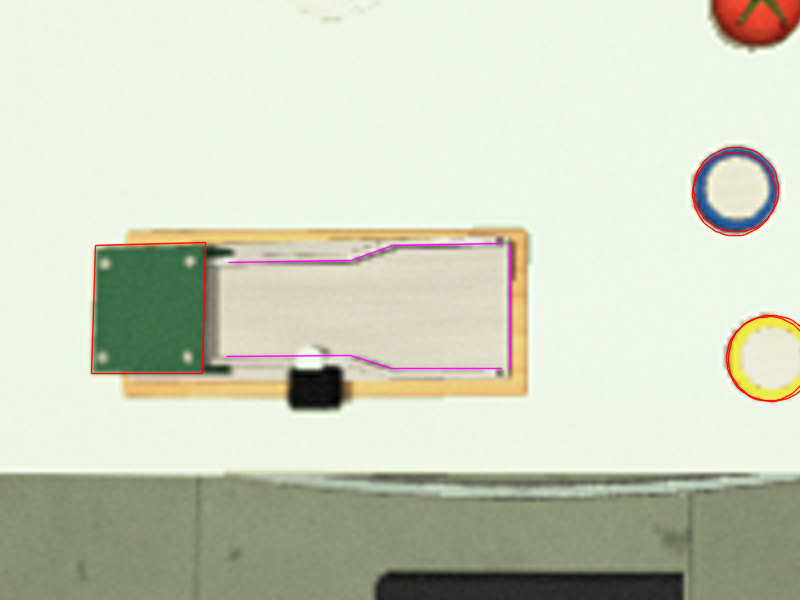

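View pics/ov_scene.png

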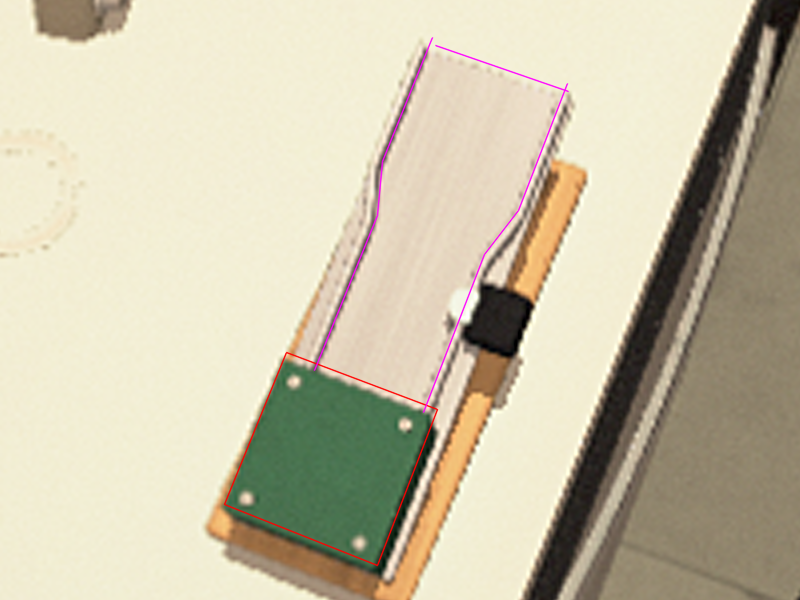

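```bash
python3 - <<'E'
from h import *
for n in("top","scene"):
    f=np.load(n+"0.npz");p,d=f["p"],f["d"];X=cloud(n,d)
    hsv=cv2.cvtColor(p,cv2.COLOR_RGB2HSV)
    m=(hsv[...,0]>=8)&(hsv[...,0]<=22)&(hsv[...,1]>70)&(d>0)&(X[...,0]>.37)&(X[...,0]<.52)&(X[...,1]>-.09)&(X[...,1]<.26)
    g=(hsv[...,0]>=60)&(hsv[...,0]<=95)&(hsv[...,1]>90)&(d>0)&(X[...,1]>.13)&(X[...,1]<.25)&(X[...,0]<.55)
    cnt=max(cv2.findContours(m.astype(np.uint8),0,1)[0],key=len)[:,0]
    pts=np.argwhere(m)[:,::-1]
    Q=np.array([ray(n,u,v,.016)[:2] for u,v in pts],np.float32); print(n,"base",cv2.minAreaRect(Q))
    pts=np.argwhere(g)[:,::-1]
    # intersect with hood-top plane: z = 0.08-.268*(y+.01)+.048/cos
    i=bot.camera_info(n);R=np.array(i["R"]);t=np.array(i["t"]);c=-R.T@t
    q=cv2.undistortPoints(pts.reshape(-1,1,2).astype(float),np.array(i["camera_matrix"]),np.array(i["D"])).reshape(-1,2)
    r=np.c_[q,np.ones(len(q))]@R; nn=np.array([0,.2588,.9659]); h=.048+nn@np.array([0,-.010,.08])
    P=c+r*((h-nn@c)/(r@nn))[:,None]
    print("hood",cv2.minAreaRect(P[:,:2].astype(np.float32)))
E
```

```text
top base ((0.4433058202266693, 0.07880894839763641), (0.28375256061553955, 0.11878228187561035), 89.79137420654297)
hood ((0.44394123554229736, 0.1831708699464798), (0.08826478570699692, 0.08069237321615219), 88.72080993652344)
scene base ((0.44251930713653564, 0.09212735295295715), (0.12565723061561584, 0.29576975107192993), 0.15768732130527496)
hood ((0.4429158568382263, 0.192733496427536), (0.08031731098890305, 0.08951075375080109), 89.90687561035156)
```

Request:
step_arm(series=[{"x":32.9,"y":24.6,"z":0,"twist":66.3,"jaw":8.5},{"x":32.9,"y":24.6,"z":0,"twist":66.3,"jaw":8.5},{"x":32.9,"y":24.6,"z":0,"twist":66.3,"jaw":8.5},{"x":32.9,"y":24.6,"z":0,"twist":66.3,"jaw":8.5},{"x":32.9,"y":24.6,"z":0,"twist":66.3,"jaw":8.5},{"x":32.9,"y":24.6,"z":0,"twist":66.3,"jaw":8.5},{"x":32.9,"y":24.6,"z":0,"twist":66.3,"jaw":8.5},{"x":32.9,"y":24.6,"z":0,"twist":66.3,"jaw":8.5},{"x":32.9,"y":24.6,"z":-5,"twist":66.3,"jaw":8.5},{"x":32.9,"y":24.6,"z":-10,"twist":66.3,"jaw":8.5}])

```text
clock: 0.93
eef_pos: [0.5171, -0.2235, 0.1745]
tool_rot: [-0.004, 0.704, 0.002, 0.71]
ft_force: [0.5, -0.6, -0.1]
grip_width: 0.0846
```

Request:
step_arm(series=[{"x":1.24,"y":1.2,"z":-4},{"x":1.24,"y":1.2,"z":-8},{"x":1.24,"y":1.2,"z":-11},{"x":1.24,"y":1.2,"z":-11},{"x":1.24,"y":1.2,"z":-11}])

```text
$.series[0]: bad value
```

```bash
python3 - <<'E'
from h import *
p,d=cam("scene","s1")
o=bot.get_obs();print(o["eef_pos"],o["tool_rot"],o["clock"])
q=proj("scene",[o["eef_pos"]])[0];print(q)
u,v=map(int,q);cv2.imwrite("pics/s1c.png",cv2.resize(p[v-70:v+50,u-80:u+80,::-1],None,fx=5,fy=5,interpolation=cv2.INTER_CUBIC))
E
```

```text
[ 0.51351567 -0.21970468  0.16377417] [-0.00122159  0.70936457  0.00467698  0.70482518] 0.9833
[315.77488233 209.78180414]
```

View pics/s1c.png

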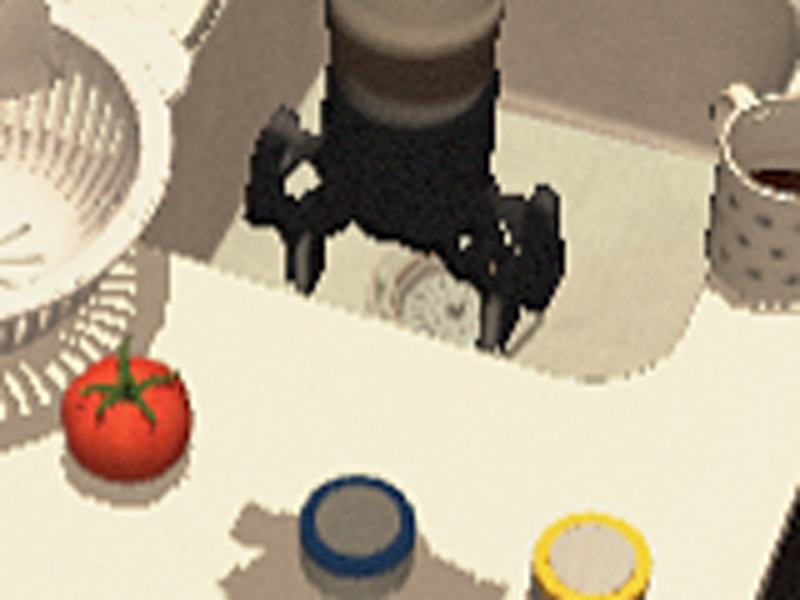

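Fingertips at about (305,290) and (490,350) in the crop; the TCP lies about 12 mm below them, so the open pads stand back as described.

Request:
step_arm(series=[{"x":1.6,"y":0.8,"z":-3,"twist":-0.5,"jaw":8.5},{"x":1.6,"y":0.8,"z":-6,"twist":-0.5,"jaw":8.5},{"x":1.6,"y":0.8,"z":-9,"twist":-0.5,"jaw":8.5},{"x":1.6,"y":0.8,"z":-11,"twist":-0.5,"jaw":8.5},{"x":1.6,"y":0.8,"z":-11,"twist":-0.5,"jaw":8.5},{"x":1.6,"y":0.8,"z":-11,"twist":-0.5,"jaw":8.5}])

```text
clock: 1.48
eef_pos: [0.528, -0.2111, 0.0523]
tool_rot: [0.002, 0.711, 0.002, 0.703]
ft_force: [0.4, -1.0, 1.4]
grip_width: 0.0849
```

Request:
step_arm(series=[{"x":0.1,"y":0,"z":-2,"twist":0,"jaw":8.5},{"x":0.1,"y":0,"z":-4,"twist":0,"jaw":8.5},{"x":0.1,"y":0,"z":-4.4,"twist":0,"jaw":8.5},{"x":0.1,"y":0,"z":-4.4,"twist":0,"jaw":8.5},{"x":0.1,"y":0,"z":-4.4,"twist":0,"jaw":8.5}])

```text
clock: 1.9
eef_pos: [0.53, -0.2117, 0.01]
tool_rot: [0.002, 0.71, 0.002, 0.704]
ft_force: [1.0, -0.4, 0.2]
grip_width: 0.0851
```

```bash
cat > look.py <<'E'
import sys
from h import *
n,nm,du,dv=sys.argv[1],sys.argv[2],80,60
p,d=cam(n)
o=bot.get_obs();print({k:np.round(o[k],4).tolist() for k in("clock","eef_pos","tool_rot","ft_force","grip_width")})
q=proj(n,[o["eef_pos"]])[0] if len(sys.argv)<6 else proj(n,[[float(a) for a in sys.argv[3:6]]])[0]
print(q);u,v=map(int,q)
u=max(u,du);v=max(v,dv)
cv2.imwrite(f"pics/{nm}.png",cv2.resize(p[v-dv:v+dv,u-du:u+du,::-1],None,fx=5,fy=5,interpolation=cv2.INTER_CUBIC))
np.savez(nm+".npz",p=p,d=d)
E
python3 look.py scene s2
```

```text
{'clock': 1.95, 'eef_pos': [0.5304, -0.2118, 0.0103], 'tool_rot': [0.0021, 0.7097, 0.0016, 0.7045], 'ft_force': [-0.644, 0.195, -0.005], 'grip_width': 0.085}
[307.00575823 247.43909912]
```

View pics/s2.png

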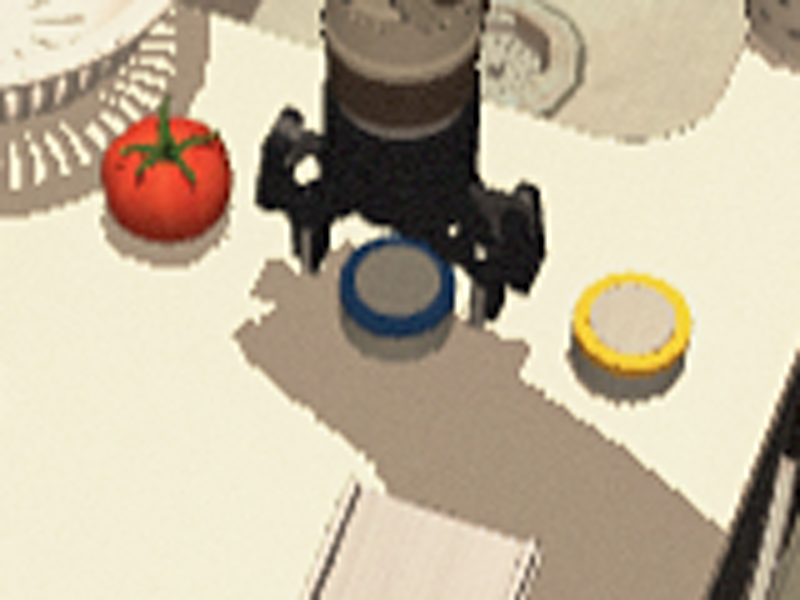

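Fingers straddle the blue tin: tips at (310,265) and (485,320), tin centred at (398,285). Lowering slightly, then closing.

Request:
step_arm(series=[{"x":0,"y":0,"z":-0.4,"twist":0,"jaw":8.5},{"x":0,"y":0,"z":-0.4,"twist":0,"jaw":8.5},{"x":0,"y":0,"z":-0.4,"twist":0,"jaw":5},{"x":0,"y":0,"z":-0.4,"twist":0,"jaw":5},{"x":0,"y":0,"z":-0.4,"twist":0,"jaw":5},{"x":0,"y":0,"z":-0.4,"twist":0,"jaw":5},{"x":0,"y":0,"z":-0.4,"twist":0,"jaw":5},{"x":0,"y":0,"z":-0.4,"twist":0,"jaw":5},{"x":0,"y":0,"z":-0.4,"twist":0,"jaw":5}])

```text
clock: 2.7
eef_pos: [0.5309, -0.2121, 0.0072]
tool_rot: [0.002, 0.709, 0.001, 0.705]
ft_force: [-0.1, -0.0, 5.4]
grip_width: 0.0582
```

```bash
python3 look.py scene s3
```

```text
{'clock': 2.75, 'eef_pos': [0.5309, -0.2121, 0.0072], 'tool_rot': [0.0019, 0.7093, 0.0014, 0.7049], 'ft_force': [-0.9732, -0.0847, 5.979], 'grip_width': 0.0581}
[306.83700855 248.00230905]
```

View pics/s3.png

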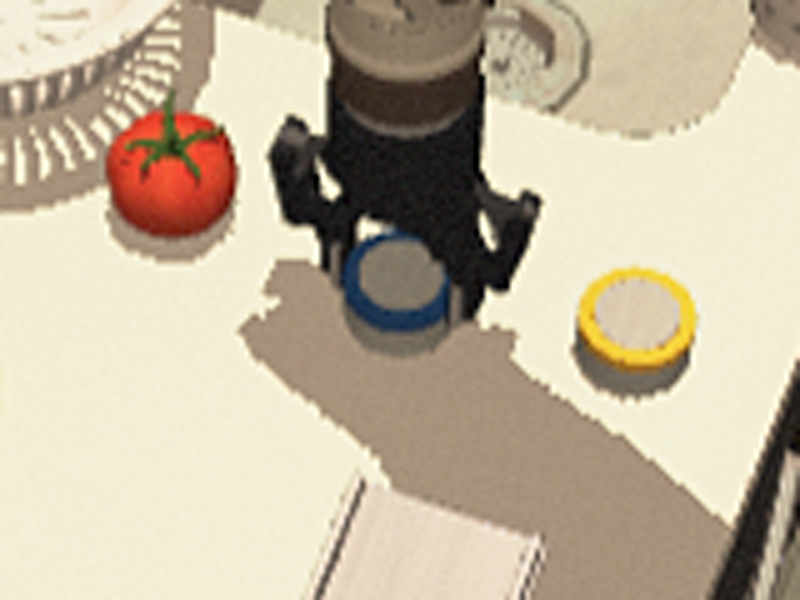

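Request:
step_arm(series=[{"x":0,"y":0,"z":2,"twist":0,"jaw":5},{"x":0,"y":0,"z":6,"twist":0,"jaw":5},{"x":0,"y":0,"z":10,"twist":0,"jaw":5},{"x":-1,"y":2,"z":14,"twist":0,"jaw":5},{"x":-3,"y":6,"z":15,"twist":0,"jaw":5},{"x":-4.5,"y":9.5,"z":15,"twist":0,"jaw":5},{"x":-6,"y":13,"z":15,"twist":0,"jaw":5},{"x":-7.5,"y":16.5,"z":15,"twist":0,"jaw":5},{"x":-8.6,"y":20,"z":15,"twist":0,"jaw":5},{"x":-8.6,"y":20,"z":15,"twist":0,"jaw":5}])

```text
clock: 3.58
eef_pos: [0.4411, -0.0069, 0.1564]
tool_rot: [0.001, 0.711, 0.005, 0.703]
ft_force: [-0.2, -0.7, -2.4]
grip_width: 0.058
```

```bash
python3 look.py scene s4
```

```text
{'clock': 3.6333, 'eef_pos': [0.4428, -0.0093, 0.1565], 'tool_rot': [0.0001, 0.7102, 0.0036, 0.704], 'ft_force': [0.4013, -0.0685, -2.7916], 'grip_width': 0.0579}
[311.03220699 291.38720233]
```

View pics/s4.png

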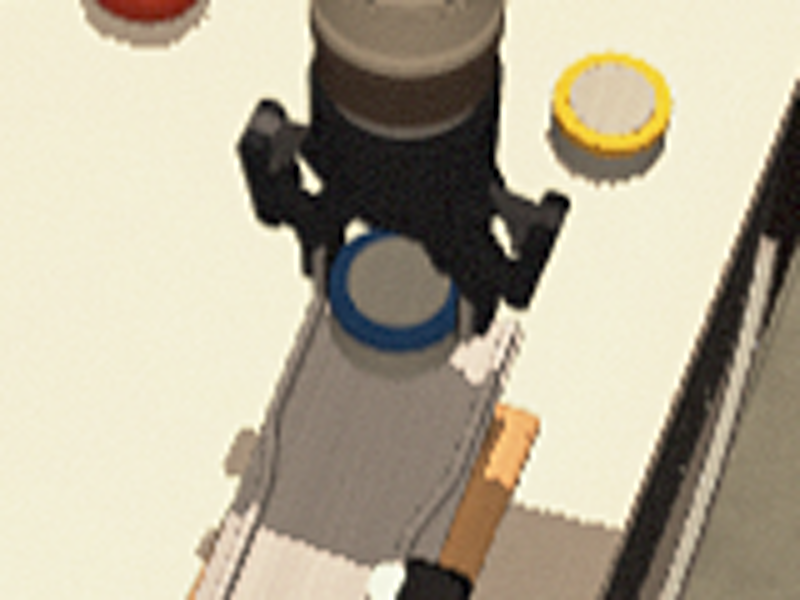

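Request:
step_arm(series=[{"x":0.15,"y":-0.3,"z":-2.5,"twist":0,"jaw":5},{"x":0.15,"y":-0.3,"z":-4.5,"twist":0,"jaw":5},{"x":0.15,"y":-0.3,"z":-5.2,"twist":0,"jaw":5},{"x":0.15,"y":-0.3,"z":-5.2,"twist":0,"jaw":5},{"x":0.15,"y":-0.3,"z":-5.2,"twist":0,"jaw":5}])

```text
clock: 4.05
eef_pos: [0.4442, -0.0129, 0.1044]
tool_rot: [0.0, 0.711, 0.003, 0.704]
ft_force: [0.3, 0.0, -2.6]
grip_width: 0.0582
```

Request:
step_arm(series=[{"x":0,"y":0,"z":-0.3,"twist":0,"jaw":5},{"x":0,"y":0,"z":-0.5,"twist":0,"jaw":5},{"x":0,"y":0,"z":-0.6,"twist":0,"jaw":5},{"x":0,"y":0,"z":-0.6,"twist":0,"jaw":5}])

```text
clock: 4.38
eef_pos: [0.4445, -0.013, 0.0986]
tool_rot: [0.0, 0.71, 0.003, 0.704]
ft_force: [0.1, -0.7, -2.7]
grip_width: 0.0586
```

Request:
step_arm(series=[{"x":0,"y":0,"z":-0.15,"twist":0,"jaw":5},{"x":0,"y":0,"z":-0.2,"twist":0,"jaw":5},{"x":0,"y":0,"z":-0.2,"twist":0,"jaw":5}])

```text
clock: 4.63
eef_pos: [0.4445, -0.013, 0.0967]
tool_rot: [0.0, 0.71, 0.003, 0.704]
ft_force: [-0.5, 0.3, -2.5]
grip_width: 0.0582
```

```bash
python3 look.py scene s5
```

```text
{'clock': 4.6833, 'eef_pos': [0.4445, -0.013, 0.0967], 'tool_rot': [0.0005, 0.7104, 0.0032, 0.7038], 'ft_force': [-0.1324, -0.6549, -3.1916], 'grip_width': 0.0581}
[310.38455917 303.62169288]
```

View pics/s5.png

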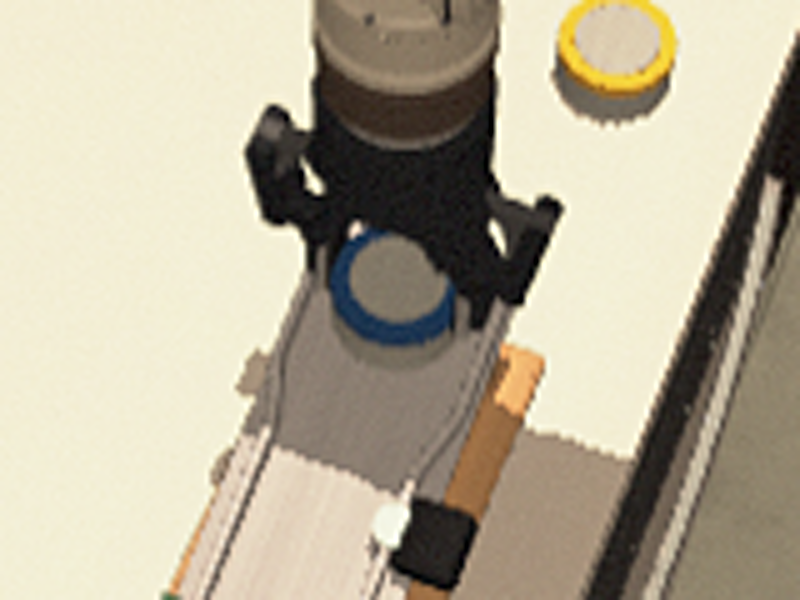

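Request:
step_arm(series=[{"x":0,"y":0,"z":-0.1,"twist":0,"jaw":5},{"x":0,"y":0,"z":-0.15,"twist":0,"jaw":5},{"x":0,"y":0,"z":-0.15,"twist":0,"jaw":5}])

```text
clock: 4.93
eef_pos: [0.4446, -0.0129, 0.0957]
tool_rot: [0.001, 0.71, 0.003, 0.704]
ft_force: [-2.2, 1.1, 5.3]
grip_width: 0.0582
```

Contact is at the predicted height (0.0957 m). Releasing.

Request:
step_arm(series=[{"x":0,"y":0,"z":0,"twist":0,"jaw":6.2},{"x":0,"y":0,"z":0,"twist":0,"jaw":6.6},{"x":0,"y":0,"z":0,"twist":0,"jaw":7.2},{"x":0,"y":0,"z":0,"twist":0,"jaw":7.8},{"x":0,"y":0,"z":0,"twist":0,"jaw":8.4},{"x":0,"y":0,"z":0,"twist":0,"jaw":8.5},{"x":0,"y":0,"z":0,"twist":0,"jaw":8.5}])

```text
clock: 5.52
eef_pos: [0.4446, -0.0129, 0.0957]
tool_rot: [0.001, 0.71, 0.003, 0.704]
ft_force: [0.2, 0.4, -1.1]
grip_width: 0.0848
```

```bash
python3 look.py scene s6
```

```text
{'clock': 5.5667, 'eef_pos': [0.4446, -0.0129, 0.0957], 'tool_rot': [0.0005, 0.7102, 0.0033, 0.704], 'ft_force': [0.1072, -0.1767, 0.3462], 'grip_width': 0.0847}
[310.30157542 303.84845637]
```

View pics/s6.png

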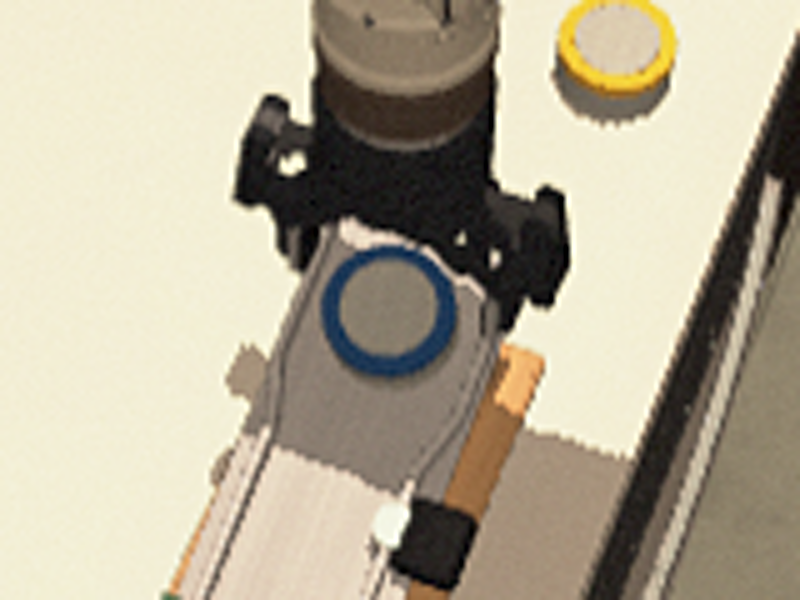

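The tin lies flat on the slope, centred at about (390,310), free of both fingers. Raising clear, then measuring.

Request:
step_arm(series=[{"x":0,"y":0,"z":1.5,"twist":0,"jaw":8.5},{"x":0,"y":0,"z":4,"twist":0,"jaw":8.5},{"x":0,"y":-3,"z":6,"twist":0,"jaw":8.5},{"x":0,"y":-7,"z":6,"twist":0,"jaw":4},{"x":0,"y":-10,"z":6,"twist":0,"jaw":0},{"x":0,"y":-10,"z":6,"twist":0,"jaw":0},{"x":0,"y":-10,"z":6,"twist":0,"jaw":0},{"x":0,"y":-10,"z":6,"twist":0,"jaw":0},{"x":0,"y":-10,"z":6,"twist":0,"jaw":0},{"x":0,"y":-10,"z":6,"twist":0,"jaw":0}])

```text
clock: 6.4
eef_pos: [0.4444, -0.1118, 0.1555]
tool_rot: [0.0, 0.71, 0.004, 0.704]
ft_force: [0.8, 0.2, 0.1]
grip_width: 0.0004
```

```bash
cat > tin.py <<'E'
import sys
from h import *
y0,x0=-.010,.4445
def slope_pt(n,uv,h):
    i=bot.camera_info(n);R=np.array(i["R"]);t=np.array(i["t"]);c=-R.T@t
    q=cv2.undistortPoints(np.array(uv,float).reshape(-1,1,2),np.array(i["camera_matrix"]),np.array(i["D"])).reshape(-1,2)
    r=np.c_[q,np.ones(len(q))]@R; nn=np.array([0,np.sin(.2618),np.cos(.2618)]); k=h+nn@np.array([x0,y0,.08])
    return c+r*((k-nn@c)/(r@nn))[:,None]
tag=sys.argv[1]
for n in("scene","top"):
    p,d=cam(n);np.savez(f"{tag}_{n}.npz",p=p,d=d)
    hsv=cv2.cvtColor(p,cv2.COLOR_RGB2HSV);X=cloud(n,d)
    m=(hsv[...,0]>=100)&(hsv[...,0]<=125)&(hsv[...,1]>90)&(hsv[...,2]>40)&(X[...,0]>.39)&(X[...,0]<.5)&(X[...,1]>-.09)&(X[...,1]<.22)&(d>0)
    uv=np.argwhere(m)[:,::-1]
    P=slope_pt(n,uv,.032); s=(P[:,1]-y0-.032*np.sin(.2618))/np.cos(.2618); l=P[:,0]-x0
    (c,r)=cv2.minEnclosingCircle(np.c_[s,l].astype(np.float32))
    print(n,len(uv),"s,l",np.round(c,4),"r",round(r,4),"smin",round(s.min(),4),"smax",round(s.max(),4),"med z",np.median(X[m][:,2]).round(4))
    q=proj(n,[(.45,.05,.08)])[0];u,v=map(int,q)
    cv2.imwrite(f"pics/{tag}_{n}.png",cv2.resize(p[v-60:v+60,u-80:u+80,::-1],None,fx=5,fy=5,interpolation=cv2.INTER_CUBIC))
o=bot.get_obs();print({k:np.round(o[k],4).tolist() for k in("clock","eef_pos","tool_rot","ft_force","grip_width")})
E
python3 tin.py a
```

```text
scene 224 s,l [0.0009 0.0027] r 0.0302 smin -0.0281 smax 0.0309 med z 0.1102
top 35 s,l [0.0153 0.0069] r 0.0209 smin 0.0084 smax 0.0253 med z 0.1064
{'clock': 6.5, 'eef_pos': [0.4446, -0.1119, 0.1556], 'tool_rot': [-0.0, 0.7103, 0.004, 0.7038], 'ft_force': [-0.474, 0.4112, 0.6057], 'grip_width': 0.0}
```

View pics/a_scene.png

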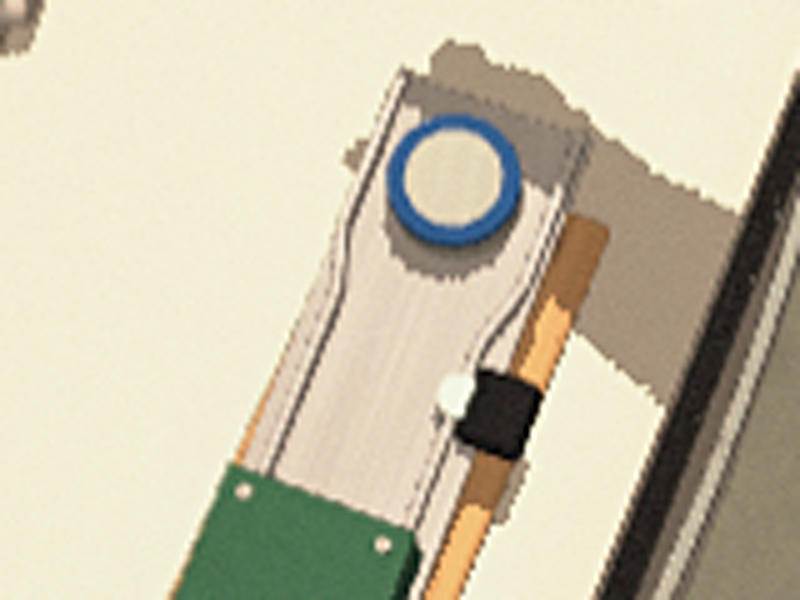

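View pics/a_top.png

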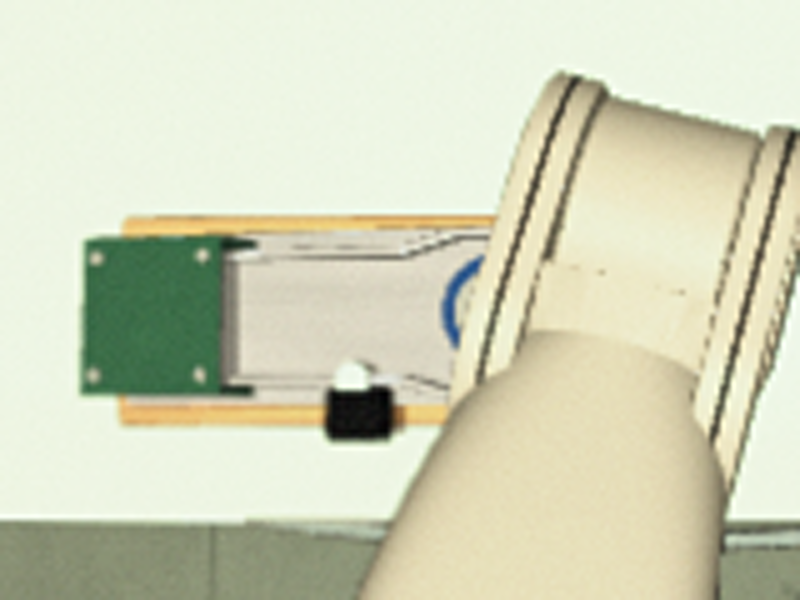

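Request:
step_arm(series=[{"x":0.1,"y":2,"z":-2,"twist":0,"jaw":0},{"x":0.1,"y":4,"z":-4,"twist":0,"jaw":0},{"x":0.1,"y":5,"z":-5.3,"twist":0,"jaw":0},{"x":0.1,"y":5,"z":-5.3,"twist":0,"jaw":0},{"x":0.1,"y":5,"z":-5.3,"twist":0,"jaw":0}])

```text
clock: 6.92
eef_pos: [0.445, -0.0612, 0.1022]
tool_rot: [-0.001, 0.711, 0.005, 0.703]
ft_force: [-0.4, -0.7, -0.4]
grip_width: 0.0
```

```bash
python3 look.py scene s7
```

```text
{'clock': 6.9667, 'eef_pos': [0.4459, -0.0618, 0.103], 'tool_rot': [-0.0006, 0.7103, 0.0042, 0.7039], 'ft_force': [0.6345, -0.0676, 0.0589], 'grip_width': 0.0001}
[317.6676366  284.83099204]
```

View pics/s7.png

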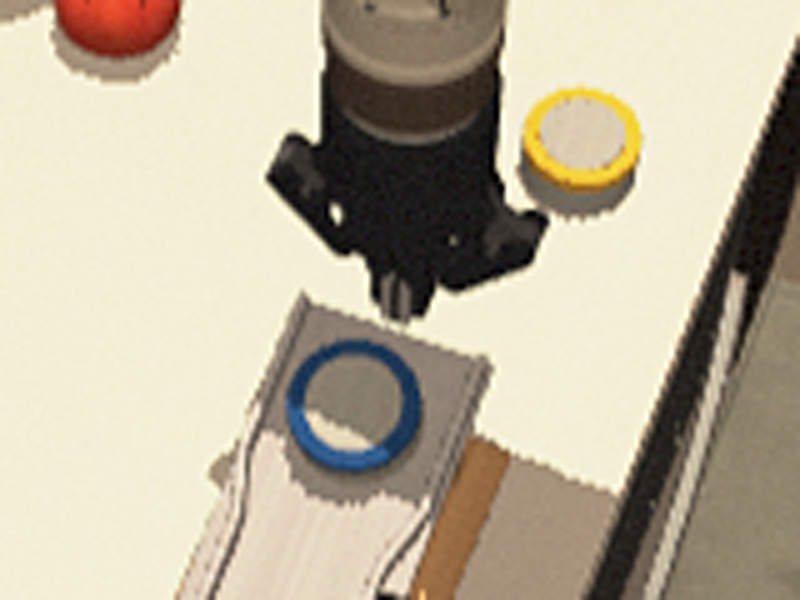

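Request:
step_arm(series=[{"x":-0.1,"y":0.5,"z":-0.13,"twist":0,"jaw":0},{"x":-0.1,"y":1.0,"z":-0.27,"twist":0,"jaw":0},{"x":-0.1,"y":1.5,"z":-0.4,"twist":0,"jaw":0},{"x":-0.1,"y":2.0,"z":-0.54,"twist":0,"jaw":0},{"x":-0.1,"y":2.5,"z":-0.67,"twist":0,"jaw":0},{"x":-0.1,"y":3.0,"z":-0.8,"twist":0,"jaw":0},{"x":-0.1,"y":3.5,"z":-0.94,"twist":0,"jaw":0},{"x":-0.1,"y":4.0,"z":-1.07,"twist":0,"jaw":0}])

```text
clock: 7.63
eef_pos: [0.445, -0.0213, 0.0922]
tool_rot: [-0.001, 0.71, 0.004, 0.704]
ft_force: [0.0, -0.2, 0.7]
grip_width: -0.0
```

```bash
python3 tin.py b
```

```text
scene 221 s,l [0.0249 0.0016] r 0.0306 smin -0.0056 smax 0.0549 med z 0.1035Traceback (most recent call last):
  File "tin.py", line 15, in <module>
    P=slope_pt(n,uv,.032); s=(P[:,1]-y0-.032*np.sin(.2618))/np.cos(.2618); l=P[:,0]-x0
  File "tin.py", line 6, in slope_pt
    q=cv2.undistortPoints(np.array(uv,float).reshape(-1,1,2),np.array(i["camera_matrix"]),np.array(i["D"])).reshape(-1,2)
      ~~~~~~~~~~~~~~~~~~~^^^^^^^^^^^^^^^^^^^^^^^^^^^^^^^^^^^^^^^^^^^^^^^^^^^^^^^^^^^^^^^^^^^^^^^^^^^^^^^^^^
cv2.error: OpenCV(4.12.0) /io/opencv/modules/calib3d/src/undistort.dispatch.cpp:347: error: (-215:Assertion failed) CV_IS_MAT(_src) && CV_IS_MAT(_dst) && (_src->rows == 1 || _src->cols == 1) && (_dst->rows == 1 || _dst->cols == 1) && _src->cols + _src->rows - 1 == _dst->rows + _dst->cols - 1 && (CV_MAT_TYPE(_src->type) == CV_32FC2 || CV_MAT_TYPE(_src->type) == CV_64FC2) && (CV_MAT_TYPE(_dst->type) == CV_32FC2 || CV_MAT_TYPE(_dst->type) == CV_64FC2) in function 'cvUndistortPointsInternal'
```

View pics/b_scene.png

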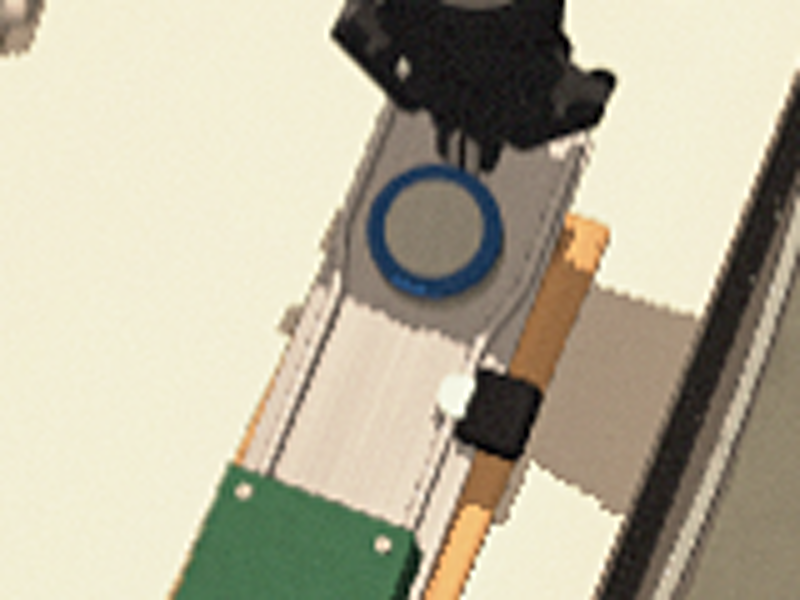

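Tin moved evenly with the finger, centre at about (435,230). Scripts confirm s = 25 mm. Continuing down the lane.

Request:
step_arm(series=[{"x":-0.05,"y":0.5,"z":-0.13,"twist":0,"jaw":0},{"x":-0.05,"y":1.0,"z":-0.27,"twist":0,"jaw":0},{"x":-0.05,"y":1.5,"z":-0.4,"twist":0,"jaw":0},{"x":-0.05,"y":2.0,"z":-0.54,"twist":0,"jaw":0},{"x":-0.05,"y":2.5,"z":-0.67,"twist":0,"jaw":0},{"x":-0.05,"y":3.0,"z":-0.8,"twist":0,"jaw":0},{"x":-0.05,"y":3.5,"z":-0.94,"twist":0,"jaw":0},{"x":-0.05,"y":4.0,"z":-1.07,"twist":0,"jaw":0}])

```text
clock: 8.4
eef_pos: [0.444, 0.0196, 0.0811]
tool_rot: [-0.001, 0.711, 0.005, 0.704]
ft_force: [-0.7, -0.2, 0.2]
grip_width: 0.0
```

Request:
step_arm(series=[{"x":-0.05,"y":0.5,"z":-0.13,"twist":0,"jaw":0},{"x":-0.05,"y":1.0,"z":-0.27,"twist":0,"jaw":0},{"x":-0.05,"y":1.5,"z":-0.4,"twist":0,"jaw":0},{"x":-0.05,"y":2.0,"z":-0.54,"twist":0,"jaw":0},{"x":-0.05,"y":2.4,"z":-0.64,"twist":0,"jaw":0}])

```text
clock: 8.82
eef_pos: [0.4434, 0.044, 0.0746]
tool_rot: [-0.001, 0.711, 0.005, 0.704]
ft_force: [-0.9, -1.7, 0.7]
grip_width: -0.0
```

```bash
sed -i 's/("scene","top")/("scene",)/' tin.py; python3 tin.py c
```

```text
scene 238 s,l [0.0932 0.0036] r 0.0299 smin 0.064 smax 0.1226 med z 0.0871
{'clock': 8.8667, 'eef_pos': [0.4433, 0.0447, 0.0744], 'tool_rot': [-0.0009, 0.7108, 0.0054, 0.7034], 'ft_force': [0.1595, 0.0904, 0.0881], 'grip_width': 0.0002}
```

View pics/c_scene.png

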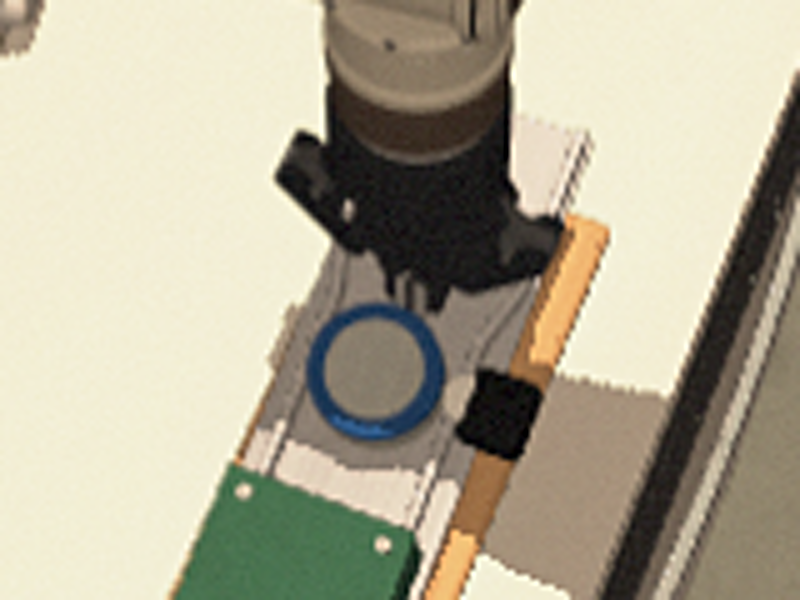

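Tin at (375,370), abreast of the cheek, s≈93 mm, straight. Now past the cheek, stopping short of the earliest stop position.

Request:
step_arm(series=[{"x":0,"y":0.5,"z":-0.13,"twist":0,"jaw":0},{"x":0,"y":1.0,"z":-0.27,"twist":0,"jaw":0},{"x":0,"y":1.5,"z":-0.4,"twist":0,"jaw":0},{"x":0,"y":2.0,"z":-0.54,"twist":0,"jaw":0},{"x":0,"y":2.4,"z":-0.64,"twist":0,"jaw":0},{"x":0,"y":2.7,"z":-0.72,"twist":0,"jaw":0},{"x":0,"y":3.0,"z":-0.8,"twist":0,"jaw":0},{"x":0,"y":3.2,"z":-0.86,"twist":0,"jaw":0}])

```text
clock: 9.53
eef_pos: [0.4432, 0.0771, 0.0657]
tool_rot: [-0.001, 0.711, 0.006, 0.703]
ft_force: [0.2, -0.1, 0.7]
grip_width: 0.0001
```

```bash
python3 tin.py d
```

```text
scene 212 s,l [0.1281 0.0036] r 0.03 smin 0.0986 smax 0.1515 med z 0.0786
{'clock': 9.5833, 'eef_pos': [0.4432, 0.0773, 0.0656], 'tool_rot': [-0.0009, 0.7108, 0.0057, 0.7033], 'ft_force': [0.7038, -0.3763, 0.7865], 'grip_width': 0.0001}
```

View pics/d_scene.png

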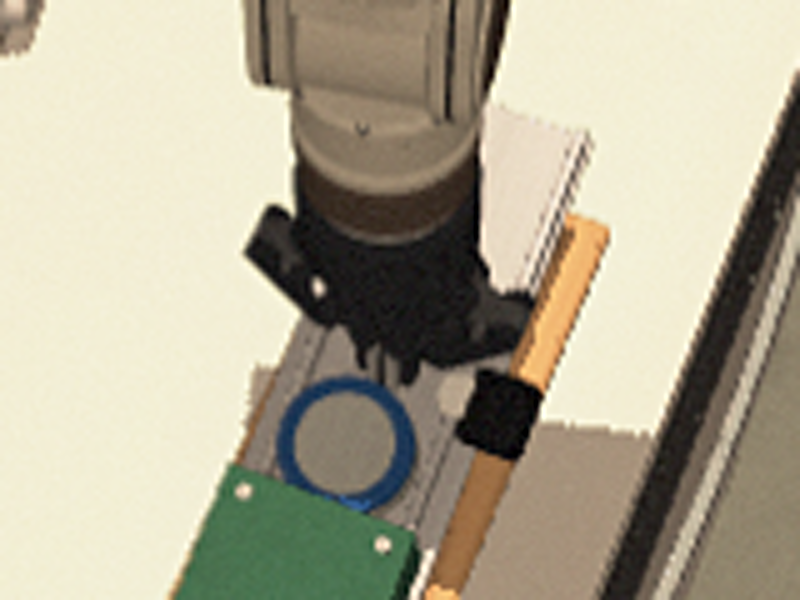

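Request:
step_arm(series=[{"x":0,"y":0.1,"z":-0.03,"twist":0,"jaw":0},{"x":0,"y":0.2,"z":-0.05,"twist":0,"jaw":0},{"x":0,"y":0.3,"z":-0.08,"twist":0,"jaw":0},{"x":0,"y":0.4,"z":-0.11,"twist":0,"jaw":0}])

```text
clock: 9.92
eef_pos: [0.4432, 0.0813, 0.0645]
tool_rot: [-0.001, 0.711, 0.006, 0.703]
ft_force: [0.9, -0.7, 0.6]
grip_width: 0.0004
```

Request:
step_arm(series=[{"x":0,"y":0.1,"z":-0.03,"twist":0,"jaw":0},{"x":0,"y":0.2,"z":-0.05,"twist":0,"jaw":0},{"x":0,"y":0.3,"z":-0.08,"twist":0,"jaw":0}])

```text
clock: 10.17
eef_pos: [0.4433, 0.0843, 0.0637]
tool_rot: [-0.001, 0.711, 0.006, 0.703]
ft_force: [-0.7, -0.4, 0.4]
grip_width: -0.0004
```

Request:
step_arm(series=[{"x":0,"y":0.1,"z":-0.03,"twist":0,"jaw":0},{"x":0,"y":0.2,"z":-0.05,"twist":0,"jaw":0}])

```text
clock: 10.33
eef_pos: [0.4433, 0.0864, 0.0632]
tool_rot: [-0.001, 0.711, 0.006, 0.703]
ft_force: [0.4, -0.4, 0.3]
grip_width: -0.0002
```

Request:
step_arm(series=[{"x":0,"y":0.1,"z":-0.03,"twist":0,"jaw":0},{"x":0,"y":0.2,"z":-0.05,"twist":0,"jaw":0}])

```text
clock: 10.5
eef_pos: [0.4432, 0.0885, 0.0626]
tool_rot: [-0.001, 0.711, 0.006, 0.703]
ft_force: [-0.2, -0.6, 0.0]
grip_width: 0.0
```

Request:
step_arm(series=[{"x":0,"y":0.1,"z":-0.03,"twist":0,"jaw":0},{"x":0,"y":0.2,"z":-0.05,"twist":0,"jaw":0}])

```text
clock: 10.67
eef_pos: [0.4432, 0.0907, 0.0621]
tool_rot: [-0.001, 0.711, 0.006, 0.703]
ft_force: [0.1, 0.1, -0.7]
grip_width: -0.0002
```

Request:
step_arm(series=[{"x":0,"y":0.1,"z":-0.03,"twist":0,"jaw":0},{"x":0,"y":0.2,"z":-0.05,"twist":0,"jaw":0}])

```text
clock: 10.83
eef_pos: [0.4432, 0.0928, 0.0615]
tool_rot: [-0.001, 0.711, 0.006, 0.703]
ft_force: [-0.4, -0.7, -0.3]
grip_width: 0.0003
```

Request:
step_arm(series=[{"x":0,"y":0.1,"z":-0.03,"twist":0,"jaw":0},{"x":0,"y":0.2,"z":-0.05,"twist":0,"jaw":0}])

```text
clock: 11.0
eef_pos: [0.4432, 0.0949, 0.061]
tool_rot: [-0.001, 0.711, 0.006, 0.703]
ft_force: [0.1, -0.5, 0.6]
grip_width: 0.0
```

Request:
step_arm(series=[{"x":0,"y":0.1,"z":-0.03,"twist":0,"jaw":0},{"x":0,"y":0.2,"z":-0.05,"twist":0,"jaw":0}])

```text
clock: 11.17
eef_pos: [0.4431, 0.097, 0.0604]
tool_rot: [-0.001, 0.711, 0.006, 0.703]
ft_force: [-0.8, -1.0, 0.1]
grip_width: -0.0002
```

Request:
step_arm(series=[{"x":0,"y":0.1,"z":-0.03,"twist":0,"jaw":0},{"x":0,"y":0.2,"z":-0.05,"twist":0,"jaw":0}])

```text
clock: 11.33
eef_pos: [0.4431, 0.0991, 0.0599]
tool_rot: [-0.001, 0.711, 0.006, 0.703]
ft_force: [-0.2, -0.6, 0.7]
grip_width: -0.0003
```

Checking with an image that the tin still follows.

```bash
python3 tin.py e
```

```text
scene 113 s,l [0.1502 0.0035] r 0.0301 smin 0.1214 smax 0.1515 med z 0.0773
{'clock': 11.3833, 'eef_pos': [0.4431, 0.0993, 0.0598], 'tool_rot': [-0.0008, 0.711, 0.0058, 0.7032], 'ft_force': [0.5115, -0.178, -1.0672], 'grip_width': 0.0003}
```

View pics/e_scene.png

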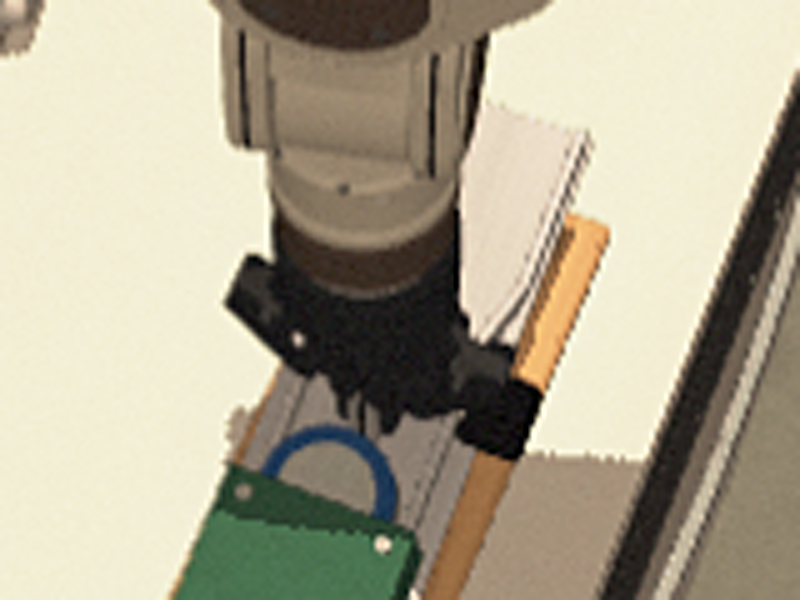

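Tin (325,490) is half under the hood and still following (s≈150 mm). No stop force yet.

Request:
step_arm(series=[{"x":0,"y":0.1,"z":-0.03,"twist":0,"jaw":0},{"x":0,"y":0.2,"z":-0.05,"twist":0,"jaw":0}])

```text
clock: 11.55
eef_pos: [0.443, 0.1014, 0.0593]
tool_rot: [-0.001, 0.711, 0.006, 0.703]
ft_force: [-0.6, -0.9, -0.5]
grip_width: 0.0002
```

Request:
step_arm(series=[{"x":0,"y":0.1,"z":-0.03,"twist":0,"jaw":0},{"x":0,"y":0.2,"z":-0.05,"twist":0,"jaw":0}])

```text
clock: 11.72
eef_pos: [0.443, 0.1035, 0.0587]
tool_rot: [-0.001, 0.711, 0.006, 0.703]
ft_force: [0.4, -0.7, 0.8]
grip_width: -0.0002
```

Request:
step_arm(series=[{"x":0,"y":0.1,"z":-0.03,"twist":0,"jaw":0},{"x":0,"y":0.2,"z":-0.05,"twist":0,"jaw":0}])

```text
clock: 11.88
eef_pos: [0.443, 0.1056, 0.0582]
tool_rot: [-0.001, 0.711, 0.006, 0.703]
ft_force: [0.2, -0.0, 0.2]
grip_width: -0.0001
```

Request:
step_arm(series=[{"x":0,"y":0.1,"z":-0.03,"twist":0,"jaw":0},{"x":0,"y":0.2,"z":-0.05,"twist":0,"jaw":0}])

```text
clock: 12.05
eef_pos: [0.443, 0.1076, 0.0576]
tool_rot: [-0.001, 0.711, 0.006, 0.703]
ft_force: [-0.5, -1.5, -0.3]
grip_width: 0.0001
```

Request:
step_arm(series=[{"x":0,"y":0.1,"z":-0.03,"twist":0,"jaw":0},{"x":0,"y":0.2,"z":-0.05,"twist":0,"jaw":0}])

```text
clock: 12.22
eef_pos: [0.443, 0.1093, 0.0571]
tool_rot: [-0.001, 0.711, 0.005, 0.703]
ft_force: [-0.1, -1.8, 0.3]
grip_width: 0.0003
```

```bash
python3 tin.py f
```

```text
scene 87 s,l [0.1492 0.0039] r 0.0265 smin 0.1314 smax 0.1515 med z 0.0754
{'clock': 12.2667, 'eef_pos': [0.443, 0.1095, 0.0571], 'tool_rot': [-0.0011, 0.711, 0.0054, 0.7032], 'ft_force': [-0.6952, -1.8575, -0.1201], 'grip_width': -0.0002}
```

Resistance rising (−1.8 N). Going 1 mm at a time.

Request:
step_arm(series=[{"x":0,"y":0.1,"z":-0.03,"twist":0,"jaw":0},{"x":0,"y":0.1,"z":-0.03,"twist":0,"jaw":0}])

```text
clock: 12.43
eef_pos: [0.443, 0.1102, 0.0568]
tool_rot: [-0.001, 0.711, 0.005, 0.703]
ft_force: [0.2, -3.1, -0.3]
grip_width: 0.0001
```

Request:
step_arm(series=[{"x":0,"y":0.1,"z":-0.03,"twist":0,"jaw":0},{"x":0,"y":0.1,"z":-0.03,"twist":0,"jaw":0}])

```text
clock: 12.6
eef_pos: [0.4431, 0.1109, 0.0567]
tool_rot: [-0.002, 0.711, 0.005, 0.703]
ft_force: [-0.2, -4.8, 1.5]
grip_width: -0.0
```

Request:
step_arm(series=[{"x":0,"y":0.05,"z":-0.01,"twist":0,"jaw":0},{"x":0,"y":0.05,"z":-0.01,"twist":0,"jaw":0},{"x":0,"y":0.05,"z":-0.01,"twist":0,"jaw":0},{"x":0,"y":0.05,"z":-0.01,"twist":0,"jaw":0}])

```text
clock: 12.93
eef_pos: [0.4432, 0.1113, 0.0566]
tool_rot: [-0.002, 0.711, 0.005, 0.703]
ft_force: [-0.5, -3.3, 1.6]
grip_width: -0.0001
```

```bash
python3 - <<'E'
from h import *
for k in range(6):
    bot.camera("scene");o=bot.get_obs();print(np.round(o["clock"],2),np.round(o["eef_pos"],4),np.round(o["ft_force"],2))
E
```

```text
12.98 [0.4431 0.1113 0.0566] [-0.25 -3.99  1.36]
13.03 [0.4432 0.1113 0.0566] [ 0.4  -3.62  1.64]
13.08 [0.4432 0.1113 0.0566] [-0.45 -3.74  2.45]
13.13 [0.4432 0.1114 0.0566] [ 0.18 -4.85  1.27]
13.18 [0.4432 0.1114 0.0566] [-0.11 -4.69  2.06]
13.23 [0.4431 0.1114 0.0565] [ 0.59 -4.38  1.32]
```

About 4.5 N along the slope over roughly 0.6 N of drag, so the gate is at about 4 mm. One more millimetre for margin, then hold.

Request:
step_arm(series=[{"x":0,"y":0.12,"z":-0.03,"twist":0,"jaw":0},{"x":0,"y":0.12,"z":-0.03,"twist":0,"jaw":0},{"x":0,"y":0.12,"z":-0.03,"twist":0,"jaw":0},{"x":0,"y":0.12,"z":-0.03,"twist":0,"jaw":0},{"x":0,"y":0.12,"z":-0.03,"twist":0,"jaw":0},{"x":0,"y":0.12,"z":-0.03,"twist":0,"jaw":0},{"x":0,"y":0.12,"z":-0.03,"twist":0,"jaw":0},{"x":0,"y":0.12,"z":-0.03,"twist":0,"jaw":0}])

```text
clock: 13.9
eef_pos: [0.4432, 0.1126, 0.0563]
tool_rot: [-0.002, 0.711, 0.005, 0.703]
ft_force: [0.5, -4.8, 2.1]
grip_width: 0.0
```

```bash
python3 - <<'E'
from h import *
for k in range(5):
    bot.camera("scene");o=bot.get_obs();print(np.round(o["clock"],2),np.round(o["eef_pos"],4),np.round(o["ft_force"],2))
E
python3 tin.py g
```

```text
13.95 [0.4432 0.1125 0.0562] [ 0.2  -4.74  2.33]
14.0 [0.4431 0.1126 0.0562] [ 0.   -4.76  3.  ]
14.05 [0.4432 0.1126 0.0563] [ 0.59 -4.5   2.  ]
14.1 [0.4432 0.1125 0.0563] [ 0.52 -4.76  1.84]
14.15 [0.4432 0.1126 0.0563] [ 0.05 -4.5   1.25]
scene 78 s,l [0.1502 0.0035] r 0.026 smin 0.1342 smax 0.1515 med z 0.0754
{'clock': 14.2, 'eef_pos': [0.4432, 0.1125, 0.0563], 'tool_rot': [-0.0015, 0.7108, 0.0046, 0.7033], 'ft_force': [0.5711, -5.5785, 1.7988], 'grip_width': 0.0003}
```

Held about 1 s at 5.1 N along the slope; the rise of about 0.8 N/mm matches the spring. Drawing back slowly.

Request:
step_arm(series=[{"x":0,"y":-0.05,"z":0.01,"twist":0,"jaw":0},{"x":0,"y":-0.1,"z":0.03,"twist":0,"jaw":0},{"x":0,"y":-0.15,"z":0.04,"twist":0,"jaw":0},{"x":0,"y":-0.2,"z":0.05,"twist":0,"jaw":0},{"x":0,"y":-0.25,"z":0.07,"twist":0,"jaw":0},{"x":0,"y":-0.3,"z":0.08,"twist":0,"jaw":0},{"x":0,"y":-0.4,"z":0.11,"twist":0,"jaw":0},{"x":0,"y":-0.6,"z":0.16,"twist":0,"jaw":0},{"x":0,"y":-1.0,"z":0.27,"twist":0,"jaw":0},{"x":0,"y":-1.5,"z":0.4,"twist":0,"jaw":0}])

```text
clock: 15.03
eef_pos: [0.4431, 0.0975, 0.0603]
tool_rot: [-0.002, 0.711, 0.005, 0.703]
ft_force: [0.7, 0.5, -0.7]
grip_width: -0.0003
```

Request:
step_arm(series=[{"x":0,"y":-1,"z":0.27,"twist":0,"jaw":0},{"x":0,"y":-2,"z":1.5,"twist":0,"jaw":0},{"x":0,"y":-3,"z":4,"twist":0,"jaw":0},{"x":0,"y":-6,"z":7,"twist":0,"jaw":0},{"x":0,"y":-9,"z":9,"twist":0,"jaw":0},{"x":0,"y":-10,"z":10,"twist":0,"jaw":0},{"x":0,"y":-10,"z":10,"twist":0,"jaw":0}])

```text
clock: 15.62
eef_pos: [0.445, -0.0052, 0.1634]
tool_rot: [-0.0, 0.709, 0.003, 0.706]
ft_force: [0.4, 0.2, 0.2]
grip_width: -0.0
```

```bash
python3 tin.py i; python3 - <<'E'
from h import *
p,d=cam("scene","full_end")
E
```

```text
scene 84 s,l [0.1492 0.0039] r 0.0265 smin 0.1322 smax 0.1515 med z 0.075
{'clock': 15.6667, 'eef_pos': [0.4441, -0.004, 0.1618], 'tool_rot': [-0.0004, 0.7096, 0.0039, 0.7046], 'ft_force': [-0.054, -0.2794, -0.9019], 'grip_width': -0.0}
```

View pics/i_scene.png

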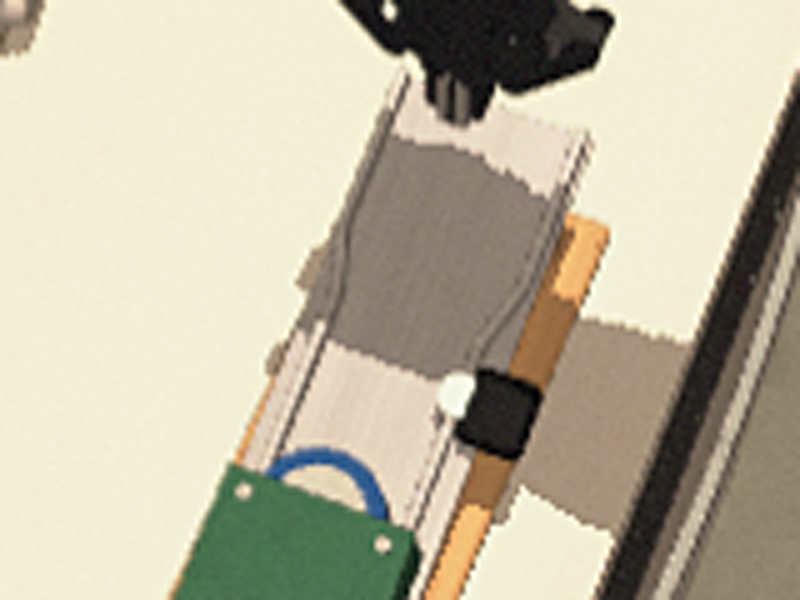

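View pics/full_end.png

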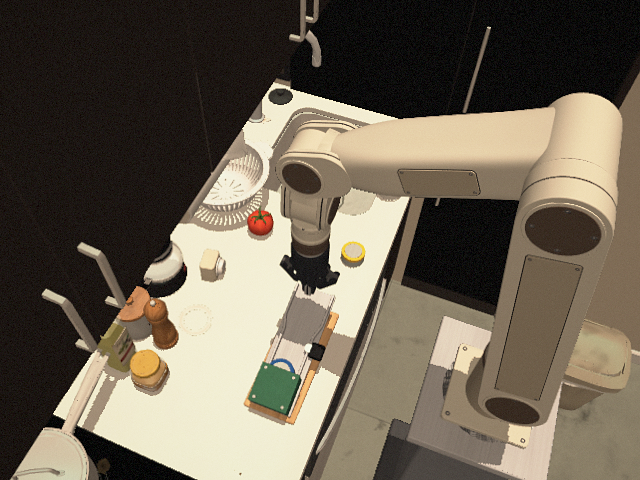

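The tin's visible arc (325,480) sits at s≈161 mm. It sprang back about 2 mm and is still about 3 mm beyond first touch. Yellow tin and tomato are unmoved, and the arm never neared the mug. Handing in.

```bash
python3 tin.py j; python3 -c "
from workcell import bot
print(bot.job_done())"
```

```text
scene 83 s,l [0.1492 0.0039] r 0.0265 smin 0.1322 smax 0.1508 med z 0.0758
{'clock': 15.7667, 'eef_pos': [0.4425, -0.0026, 0.1598], 'tool_rot': [-0.0013, 0.7111, 0.0049, 0.703], 'ft_force': [-0.607, -0.6786, -0.1141], 'grip_width': 0.0003}
the job is handed in; nothing more can be done
None
```

The blue tin is loaded, pressed against the hidden stop and left resting on it; I handed the job in at about 15.8 s of the 58 s allowed. No verdict is reported, and the stop's travel is never measured directly, so the stop figures below are estimates.

- **Loading:** I set the tin flat in the bay, about 1 mm from its centre along the slope, and let go. The image showed it flat and clear of both fingers.
- **Pushing:** With closed fingers I pushed it past the cheek and under the hood. Resistance began to rise with the tin about 158 mm downhill. It reached about 5 N along the slope, rising about 0.8 N/mm, which matches the spring. I estimate the stop gave about 5 mm, and I held it there for about 1 s.
- **After drawing back:** The tin sprang back about 2 mm to about 161 mm downhill, and two images in a row showed the same position. The stop should still be about 3 mm in.

**Weak points in the checks:**
- The force readings carry about 0.7 N of noise, so first touch is only known to a millimetre or two.
- Images put the tin 3–4 mm off my estimate of the lane's centre line. The lane walls allow only about 2 mm, so I put the rest down to calibration; the limit is 8 mm.
- At the end I could see that the yellow tin and the tomato had not moved. The arm hid the mug in the last view, but it never worked near it.

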